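Blow dust off the ear muffs: hang them on the bar and hold the air valve at half

TASK

The dusty ear muffs need blowing off: hang them over the horizontal bar of the green air stand, one cup on each side of the bar, and let go of them. Then, with the gripper's fingers, push the red paddle of the spring-loaded air valve down to half travel, where its lever is level (never to the bottom, which is full blast), and finish while still holding it there, since it springs back when released. Leave the bowl, the tin, the wood block and the gouge where they are.

Things in the scene. Friction and masses are not known exactly. Their poses are not given: they have to be found in the camera images.
- muffs: ear muffs, a rigid arch, about 0.24 kg, standing on the bench on two yellow cups; 156 (x) x 64 (y) x 157 (z) mm. Origin: middle of the footprint, at the cups' underside; z up, x from cup to cup. The cups are 78 mm high, their black cushions 72 mm apart (x). The bar passes between them to lie under the crown pad, along the muffs' y, when hung
- crown (a point): centre of the top of the muffs' black crown pad, 157 mm above their origin. The pad is a firm block 80 (x) x 32 (y) x 22 (z) mm, its underside 135 mm above the origin: grip it from above across the 32 mm width (y), fingertips no lower than its underside, as the bar comes there
- rail: green air stand, fixed: base plate 80 (x) x 230 (y) x 8 mm, posts at y = -100 and +100 mm with balls on top (to 176 mm), and between them along y a steel bar of 16 mm diameter, axis 165 mm above the bench. Below the bar lies a brass pipe with nozzles, 18 mm wide, up to 68 mm high. Origin: at bench level under the bar's middle. May stand left or right of the robot
- bar_mid (a point): highest point of the bar, in the middle of its length (173 mm above the bench)
- valve: air valve, fixed: green block 70 x 60 mm on a 120 x 100 mm foot. Origin at bench level straight under the lever's hinge, whose axis (along y) is 115 mm above the bench. The lever points along the valve's -x. A white plate beside it (+y) is marked green at level and red below. Stands on the side where the air stand is not
- lever (a joint): angle of the sprung lever, rad: 0 at rest (raised 0.3 above level), 0.3 when level (half travel), 0.6 at the bottom stop; grows as the paddle is pushed down. Spring torque 1.2 N m/rad x (angle + 0.35): on the paddle's centre about 3.5 N to start, 6.5 N at level, 10 N at the stop. Springs back to 0 when let go
- paddle (a point): centre of the top face of the red paddle, 50 x 50 x 14 mm, at the end of the lever, 120 mm from the hinge axis and moving with the lever; it is 157 mm above the bench at rest and 122 mm when the lever is level
- bowl: loose turned wooden bowl, 110 mm across, 50 mm high; origin under its centre. Leave alone
- tin: loose tin, 68 mm diameter, 75 mm high; origin under its centre. Leave alone
- blank: loose dark wood block 60 x 60 x 100 mm (upright); origin under its centre. Leave alone
- gouge: loose turning gouge, 335 mm long, 28 mm high, with a wooden handle; origin on its underside near the ferrule, x towards the steel tip. Leave alone

How it is judged (in metres and radians):
On the way, in this order (a step that is already met when the one before it is completed fails the run):
1. the ear muffs hang on the bar by their crown, a cup on each side, let go of and at rest (x of crown in the frame of rail between -0.045 and 0.045 m and y of crown in the frame of rail between -0.085 and 0.085 m and z of crown in the frame of rail between 0.175 and 0.215 m and angle between muffs's own z axis and vertical below 0.4 rad and angle between the y axis of muffs and the y axis of rail, either way round below 0.6 rad and contact force between muffs and rail above 0.6 N and linear speed of muffs below 0.05 m/s and contact force between muffs and the arm below 0.1 N and contact force between muffs and the fingers below 0.1 N), for 0.3 s.
2. the lever is held near level by the fingers while the muffs hang on the bar (all of step 1 and value of joint lever between 0.19 and 0.41 rad and contact force between the fingers and valve above 1.5 N), for 0.5 s.
At the end, for the whole second after the job is handed in: Ear muffs hang at rest on the bar by their crown pad, untouched by the robot: crown within 45 mm across and 85 mm along the bar from its middle, within 0.4 rad of upright and 0.6 rad of square to the bar; and the fingers hold the lever at 0.19 to 0.41 rad, pressing over 1.5 N (all of step 2); the arm keeps its last pose, push and grip.
It fails at once if the lever is pushed nearly to its bottom stop (beyond 0.52 rad) (value of joint lever above 0.52 rad).
It fails at once if the bowl is displaced by more than 30 mm (distance of bowl from where it was at the start of the episode above 0.03 m).
It fails at once if the tin is displaced by more than 30 mm (distance of tin from where it was at the start of the episode above 0.03 m).
It fails at once if the wood block is displaced by more than 30 mm (distance of blank from where it was at the start of the episode above 0.03 m).
It fails at once if the gouge is displaced by more than 30 mm (distance of gouge from where it was at the start of the episode above 0.03 m).
It also fails if it takes over 54 s, if anything falls off the work surface, if the arm or the gripper's body presses on something with over 40 N, if the wrist force passes 120 N, or if a joint passes its speed limit or range.

ROBOT

A 6-joint arm with a two-finger parallel gripper is mounted at the origin on the work surface. World frame = base frame: x ahead of the robot, y to its left, z up, the work surface at z = 0. Lengths are in m, angles in degrees, forces in N, time in s.
With the tool pointing down it reaches from about 0.3 to 0.75 m from the base axis. Payload 8.5 kg.
Tool frame: the origin (TCP) lies on the centre line of the jaws, within the pads' length; the fingertips stand 14 mm ahead of it and the grasp point (between the pads) lies 5 mm behind it; z points along the fingers, y is the direction in which the jaws open and shut (so a half turn about z gives the same grasp; the last joint's range is limited). The gripper opens to 85 mm and grips with 20 to 120 N. Pads are 22 mm wide; open, the fingers measure 114 mm over their backs; the gripper's body (76 mm by 85 mm) begins 54 mm behind the grasp point. The pads swing forward as they close: fully open they stand 13 mm farther back than shut.
Start: joints at [-85.961, 21.807, 74.336, -0, 83.858, -12.336], TCP at [0.155, -0.528, 0.213] pointing down, gripper open.
Joint ranges: [-178.18, 178.18], [-50.72, 133.34], [12.68, 142.11], [-81.47, 261.47], [9.98, 163.14], [-165.26, 165.26]. Speed limits (degrees/s): [136.94, 136.94, 180, 180, 180, 180].

INTERFACE

Orientations are given as a 3x3 rotation matrix whose columns are the frame's x, y, z axes.
In Python, from rig import env, optics, order, finder gives the robot as it stands.
- The arm moves only by the tool play_rows, never from a script. Its argument "commands" is a list of rows, each an object of numbers: "grip": the closure, from -1 (fully open) to 1 (shut); "x", "y", "z": the shift along the tool's x, y, z in m; "rx", "ry", "rz": the turn, a rotation vector about the tool's x, y, z in rad. A call has 1 to 12 rows; each row shifts and turns the commanded pose from where the row before left it, along the tool's axes as they then stand; what a row does not reach is not made up. A row lasts 1/8 s, in which the tool goes at most 62.5 mm and 10.7 degrees, less where a joint would pass 70% of its speed; a pose out of reach is approached as far as the arm can. A call is refused whole if a number of a shift passes 0.0625 or a number of a turn 0.188, either way. A call with a gripper value outside its range is refused whole. The fingers move at their own pace and stop on an object; "squeeze" is the grip in N (left out, the last holds). Time passes only in rows, so rows that do not move let the fingers close. It gives the time, the measured TCP pose, the force and the opening at its end, in the units of the state.
- env.observe(): the state, without advancing time (a new reading comes with each control period).
- optics.get_image(name): name is "scene" or "top"; returns a dict with "color" (420x560x3 uint8, blue, green, red), "range_z" (420x560 float32, m along the optical axis (not along the pixel's ray), 0 where there is no reading), "fov_y" (degrees; the focal length in pixels is half the picture's height over the tangent of half this angle, whatever the lens; pixels are square), "cx", "cy" (the principal point, pixels), "cam_to_world" (4x4, takes a point from camera to world coordinates). Camera axes: x right, y down, z forward; pixel columns grow to the right and rows downward; lengths in m; the calibration is good to about 2 mm. A picture is of the moment at which its call begins.
- order.close_job(): hands the job in, once; it reports no verdict.
Trained networks look in the newest picture that a camera, given by its name, has taken for a name from the list of things; names that differ only in an ending like _2 or _b are one class to them, and where a whole thing is asked for, a point or a joint stands for the part that bears it (a point fixed in the world has none). Each returns a list of dicts, best first, with "conf" (0 to 1); they miss things now and then, are a little off and sometimes report something else, mostly with a low value. They report only what shows in the picture. A call takes as long as a camera call.
- finder.boxes_of(camera, thing): "point" ([x, y, z] in m, in world coordinates, good to about 4 mm: the middle of the surface that is visible of it).
The state is a dict: "time_s": time; "q": joint angles; "qvel": joint speeds; "joint_efforts": joint torques, N m; "position": TCP position; "tool_rot": TCP orientation; "ft_force": force on the tool from outside, world axes, zero at the start; "wrist_torque": the same for the moment, N m; "grip_width": finger opening in m.
Only numpy, scipy, OpenCV 4.12 (cv2) and the standard library are available. Lean on these libraries where they do the work, as an engineer would, in place of code of your own. Each camera call takes 0.05 s, during which the arm holds its last target.

## Working session

There is one attempt and no reset: what is moved stays moved. The work goes in short steps, Python scripts to look and compute and a tool call to move; the robot and the scene stay as the last step left them, time stands still between calls to the robot, and variables do not carry over. Pictures are saved under pics/ and viewed, and the job is handed in when it is done.

Besides the shell and the picture viewer there is one more tool, called after ">>>" as name([rows], argument=value, ...), one row to a line, values as JSON. play_rows: Moves the arm, as the interface text tells. Its arguments: {"type":"object","properties":{"commands":{"type":"array"},"squeeze":{"type":"number"}},"required":["commands"]}

```bash
ls; mkdir -p pics
python3 - <<'E'
from rig import env, optics, order, finder
import cv2,numpy as np
s=env.observe(); print(s)
for n in ("scene","top"):
    im=optics.get_image(n); cv2.imwrite(f"pics/{n}0.png",im["color"]); print(n,im["fov_y"],im["cx"],im["cy"],np.round(im["cam_to_world"],3).tolist())
    np.savez(f"{n}0.npz",**im)
    for t in ["muffs","crown","rail","bar_mid","valve","paddle","bowl","tin","blank","gouge"]:
        try: print(n,t,[(np.round(d["point"],3).tolist(),round(d["conf"],2)) for d in finder.boxes_of(n,t)][:3])
        except Exception as e: print(t,e)
E
```

```text
pics
{'time_s': 0.0, 'q': array([-8.59613504e+01,  2.18443311e+01,  7.43851110e+01,  1.17767806e-03,
        8.38585074e+01, -1.23376798e+01]), 'qvel': array([ 0.01754996, -0.05314212, -0.07596802, -0.03804317, -0.01334365,
       -0.02331354]), 'joint_efforts': array([-1.82819153e-03, -4.48465025e+01, -2.31281608e+01, -2.39991432e-04,
        4.77027294e-03,  2.68438178e-06]), 'position': array([ 0.15503272, -0.5273666 ,  0.21217839]), 'tool_rot': array([[ 9.59431176e-01,  2.81942920e-01, -8.77238847e-05],
       [ 2.81942719e-01, -9.59430015e-01,  1.53263373e-03],
       [ 3.47950302e-04, -1.49518970e-03, -9.99998822e-01]]), 'ft_force': array([ 0.28263051, -0.19827097, -0.04779   ]), 'wrist_torque': array([0.02581707, 0.00186175, 0.01839747]), 'grip_width': 0.08530936105016383}
scene 45.2948346880325 280.3244532698108 213.96664281529812 [[0.777, 0.371, -0.508, 1.344], [0.629, -0.456, 0.629, -0.943], [0.001, -0.809, -0.588, 1.015], [0.0, 0.0, 0.0, 1.0]]
scene muffs [([0.501, -0.056, 0.073], 0.9)]
scene crown [([0.53, 0.496, 0.063], 0.74)]
scene rail [([0.582, 0.28, 0.034], 0.98)]
sc
[... 296 characters left out ...]
.531, 0.496, 0.068], 0.68), ([0.502, -0.05, 0.073], 0.18)]
scene gouge [([0.789, -0.052, 0.024], 0.9)]
top 48.685987169089834 283.54547622400224 213.9106366356058 [[-0.012, -0.998, 0.068, 0.498], [-1.0, 0.011, -0.01, -0.002], [0.009, -0.068, -0.998, 1.641], [0.0, 0.0, 0.0, 1.0]]
top muffs [([0.471, -0.045, 0.127], 0.77)]
top crown [([0.472, -0.044, 0.125], 0.7)]
top rail [([0.569, 0.29, 0.004], 0.64)]
top bar_mid [([0.566, 0.288, 0.01], 0.9)]
top valve [([0.628, -0.254, 0.093], 0.57)]
top paddle [([0.541, -0.27, 0.156], 0.95)]
top bowl [([0.663, -0.006, 0.029], 0.81)]
top tin [([0.461, -0.493, 0.076], 0.57)]
top blank [([0.516, 0.508, 0.099], 0.83)]
top gouge [([0.786, -0.036, 0.023], 0.89)]
```

View pics/scene0.png

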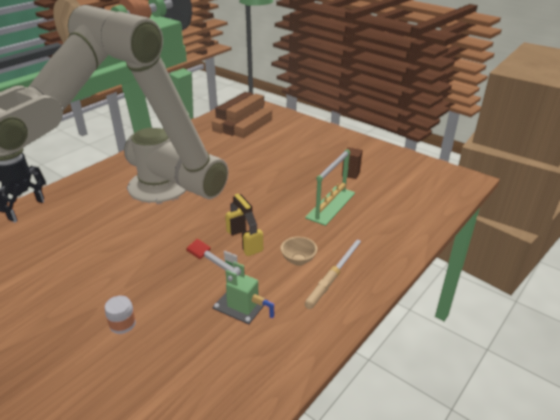

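View pics/top0.png

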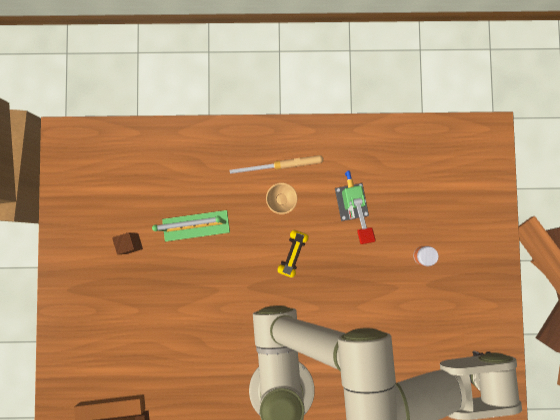

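```bash
cat > h.py <<'E'
import numpy as np,cv2
def cloud(im):
    z=im["range_z"].astype(float);h,w=z.shape
    f=h/2/np.tan(np.radians(float(im["fov_y"]))/2)
    u,v=np.meshgrid(np.arange(w),np.arange(h))
    P=np.stack([(u-im["cx"])/f*z,(v-im["cy"])/f*z,z,np.ones_like(z)],-1)@np.asarray(im["cam_to_world"]).T
    P=P[...,:3]; P[z<=0]=np.nan
    return P
def rect(P,m,name):
    q=P[m]
    if len(q)<5: print(name,len(q));return
    (c,s,a)=cv2.minAreaRect((q[:,:2]*1000).astype(np.float32))
    print(name,len(q),"mean",np.round(np.mean(q,0),4),"med z",round(np.median(q[:,2]),4),"rect",np.round(c,1),np.round(s,1),round(a,1))
E
python3 - <<'E'
from h import *
for n in ("top","scene"):
    im=dict(np.load(n+"0.npz")); P=cloud(im); X,Y,Z=P[...,0],P[...,1],P[...,2]
    near=lambda x,y,r:np.hypot(X-x,Y-y)<r
    print(n)
    rect(P,near(.48,-.05,.12)&(Z>.145)&(Z<.165),"crown")
    rect(P,near(.48,-.05,.13)&(Z>.06)&(Z<.085),"cups")
    rect(P,near(.57,.28,.16)&(Z>.155)&(Z<.18),"bar+balls")
    rect(P,near(.57,.28,.08)&(Z>.165)&(Z<.18),"bar")
    rect(P,near(.57,.28,.16)&(Z>.003)&(Z<.015),"base")
    rect(P,near(.54,-.27,.06)&(Z>.14)&(Z<.18),"paddle")
    rect(P,near(.65,-.27,.13)&(Z>.1)&(Z<.14),"valvetop")
E
```

```text
top
crown 249 mean [ 0.473  -0.0463  0.1578] med z 0.1581 rect [473.5 -46.7] [32.  80.3] 69.2
cups 240 mean [ 0.4728 -0.0447  0.0742] med z 0.0747 rect [473.3 -46.6] [ 63.  155.6] 68.9
bar+balls 357 mean [0.5733 0.2914 0.172 ] med z 0.1722 rect [572.7 290.9] [ 20. 220.] 6.5
bar 249 mean [0.5747 0.2812 0.172 ] med z 0.1721 rect [574.9 280.8] [ 16.2 158.8] 7.3
base 2211 mean [0.5691 0.2787 0.0067] med z 0.006 rect [570.6 278.4] [313.  318.1] 84.0
paddle 283 mean [ 0.5363 -0.2776  0.156 ] med z 0.1567 rect [ 551.4 -275.1] [95.  50.2] 11.9
valvetop 216 mean [ 0.6284 -0.2596  0.126 ] med z 0.1277 rect [ 632.2 -261.3] [115.7  52.9] 3.2
scene
crown 212 mean [ 0.475  -0.0493  0.1558] med z 0.1569 rect [470.2 -45.4] [34.  85.9] 69.8
cups 376 mean [ 0.4755 -0.0517  0.072 ] med z 0.0722 rect [473.2 -46.6] [ 63.2 155.4] 68.8
bar+balls 227 mean [0.5759 0.2803 0.1695] med z 0.1706 rect [572.5 293.3] [ 20.1 224.6] 6.1
bar 128 mean [0.5755 0.2807 0.1709] med z 0.1711 rect [574.  280.1] [ 18.8 157.1] 6.8
base 977 mean [0.582  0.2744 0.0067] med z 0.0063 rect [569.3 282.7] [313.  310.9] 26.2
paddle 356 mean [ 0.5354 -0.2788  0.1538] med z 0.1544 rect [ 548.2 -274.2] [95.5 54. ] 12.0
valvetop 482 mean [ 0.6218 -0.259   0.1252] med z 0.1267 rect [ 604.5 -256.9] [ 52.9 112.2] 85.6
```

>>> play_rows([
  {"grip": -1,"rz": 0.162,"z": -0.0125},
  {"grip": -1,"rz": 0.162,"z": -0.0125},
  {"grip": -1,"rz": 0.162,"z": -0.0125},
  {"grip": -1,"rz": 0.163,"z": -0.0125},
], squeeze=40)

```text
invalid input at $.commands[0]: expected keys grip, x, y, z, rx, ry, rz
```

>>> play_rows([
  {"grip": -1,"x": 0.0106,"y": -0.0469},
  {"grip": -1,"x": 0.0106,"y": -0.0469},
  {"grip": -1,"x": 0.0106,"y": -0.0469},
  {"grip": -1,"x": 0.0106,"y": -0.0469},
  {"grip": -1,"x": 0.0106,"y": -0.0469},
  {"grip": -1,"x": 0.0106,"y": -0.0469},
  {"grip": -1,"x": 0.0106,"y": -0.0469},
  {"grip": -1,"x": 0.0106,"y": -0.0469},
  {"grip": -1,"x": 0.0106,"y": -0.0469},
  {"grip": -1,"x": 0.0106,"y": -0.0469},
  {"grip": -1,"x": 0.0106,"y": -0.0469},
  {"grip": -1,"x": 0.0106,"y": -0.0469},
])

```text
invalid input at $.commands[0]: expected keys grip, x, y, z, rx, ry, rz
```

>>> play_rows([
  {"grip": -1},
])

```text
invalid input at $.commands[0]: expected keys grip, x, y, z, rx, ry, rz
```

```bash
cat >> h.py <<'E'
def go(s,target,yang=None):
    R=s["tool_rot"]; d=np.array(target)-s["position"]
    print("t",round(s["time_s"],2),"pos",np.round(s["position"],4),"yang",round(np.degrees(np.arctan2(R[1,1],R[0,1])),2),"zaxis",np.round(R[:,2],4),"tool shift",np.round(R.T@d,4),"F",np.round(s["ft_force"],2),"w",round(s["grip_width"],4),"q",np.round(s["q"],1))
E
python3 - <<'E'
from rig import env
from h import *
go(env.observe(),[.4735,-.0467,.152])
E
```

```text
t 1.1 pos [ 0.155  -0.5277  0.2128] yang -73.63 zaxis [ 0. -0. -1.] tool shift [ 0.4411 -0.3717  0.0608] F [ 0.05  0.16 -0.41] w 0.0852 q [-86.   21.8  74.3   0.   83.9 -12.3]
```

All keys are required in every row.

>>> play_rows([
  {"grip": -1,"x": 0,"y": 0,"z": -0.0125,"rx": 0,"ry": 0,"rz": 0.162},
  {"grip": -1,"x": 0,"y": 0,"z": -0.0125,"rx": 0,"ry": 0,"rz": 0.162},
  {"grip": -1,"x": 0,"y": 0,"z": -0.0125,"rx": 0,"ry": 0,"rz": 0.162},
  {"grip": -1,"x": 0,"y": 0,"z": -0.0125,"rx": 0,"ry": 0,"rz": 0.163},
], squeeze=40)

```text
time_s: 1.6
position: [0.155, -0.5276, 0.2632]
tool_rot: [[0.933, -0.36, -0.0], [-0.36, -0.933, 0.0], [-0.0, -0.0, -1.0]]
ft_force: [0.1, -0.4, 0.3]
grip_width: 0.0855
```

>>> play_rows([
  {"grip": -1,"x": 0.0106,"y": -0.0469,"z": 0,"rx": 0,"ry": 0,"rz": 0},
  {"grip": -1,"x": 0.0106,"y": -0.0469,"z": 0,"rx": 0,"ry": 0,"rz": 0},
  {"grip": -1,"x": 0.0106,"y": -0.0469,"z": 0,"rx": 0,"ry": 0,"rz": 0},
  {"grip": -1,"x": 0.0106,"y": -0.0469,"z": 0,"rx": 0,"ry": 0,"rz": 0},
  {"grip": -1,"x": 0.0106,"y": -0.0469,"z": 0,"rx": 0,"ry": 0,"rz": 0},
  {"grip": -1,"x": 0.0106,"y": -0.0469,"z": 0,"rx": 0,"ry": 0,"rz": 0},
  {"grip": -1,"x": 0.0106,"y": -0.0469,"z": 0,"rx": 0,"ry": 0,"rz": 0},
  {"grip": -1,"x": 0.0106,"y": -0.0469,"z": 0,"rx": 0,"ry": 0,"rz": 0},
  {"grip": -1,"x": 0.0106,"y": -0.0469,"z": 0,"rx": 0,"ry": 0,"rz": 0},
  {"grip": -1,"x": 0.0106,"y": -0.0469,"z": 0,"rx": 0,"ry": 0,"rz": 0},
  {"grip": -1,"x": 0.0106,"y": -0.0469,"z": 0,"rx": 0,"ry": 0,"rz": 0},
  {"grip": -1,"x": 0.0106,"y": -0.0469,"z": 0,"rx": 0,"ry": 0,"rz": 0},
])

```text
time_s: 3.1
position: [0.4746, -0.0453, 0.263]
tool_rot: [[0.935, -0.355, 0.0], [-0.355, -0.935, -0.0], [0.001, 0.0, -1.0]]
ft_force: [-0.1, -1.0, -0.3]
grip_width: 0.0854
```

>>> play_rows([
  {"grip": -1,"x": 0,"y": 0,"z": 0,"rx": 0,"ry": 0,"rz": 0},
  {"grip": -1,"x": 0,"y": 0,"z": 0,"rx": 0,"ry": 0,"rz": 0},
])

```text
time_s: 3.35
position: [0.4737, -0.047, 0.2627]
tool_rot: [[0.935, -0.355, -0.0], [-0.355, -0.935, -0.0], [-0.0, 0.0, -1.0]]
ft_force: [0.8, 0.4, -0.9]
grip_width: 0.0856
```

Run:
```python
from rig import env
from h import *
go(env.observe(),[.4735,-.0467,.152])
```

```text
t 3.35 pos [ 0.4737 -0.047   0.2627] yang -110.8 zaxis [-4.e-04 -2.e-04 -1.e+00] tool shift [-0.0002 -0.0003  0.1107] F [ 0.84  0.4  -0.9 ] w 0.0856 q [-20.   12.3  79.8  -0.   87.9  90.8]
```

>>> play_rows([
  {"grip": -1,"x": 0,"y": 0,"z": 0.03,"rx": 0,"ry": 0,"rz": 0},
  {"grip": -1,"x": 0,"y": 0,"z": 0.03,"rx": 0,"ry": 0,"rz": 0},
  {"grip": -1,"x": 0,"y": 0,"z": 0.03,"rx": 0,"ry": 0,"rz": 0},
  {"grip": -1,"x": 0,"y": 0,"z": 0.0205,"rx": 0,"ry": 0,"rz": 0},
  {"grip": -1,"x": 0,"y": 0,"z": 0,"rx": 0,"ry": 0,"rz": 0},
  {"grip": 1,"x": 0,"y": 0,"z": 0,"rx": 0,"ry": 0,"rz": 0},
  {"grip": 1,"x": 0,"y": 0,"z": 0,"rx": 0,"ry": 0,"rz": 0},
  {"grip": 1,"x": 0,"y": 0,"z": 0,"rx": 0,"ry": 0,"rz": 0},
  {"grip": 1,"x": 0,"y": 0,"z": 0,"rx": 0,"ry": 0,"rz": 0},
  {"grip": 1,"x": 0,"y": 0,"z": 0,"rx": 0,"ry": 0,"rz": 0},
  {"grip": 1,"x": 0,"y": 0,"z": 0,"rx": 0,"ry": 0,"rz": 0},
], squeeze=60)

```text
time_s: 4.72
position: [0.4739, -0.0468, 0.1523]
tool_rot: [[0.935, -0.355, -0.0], [-0.355, -0.935, 0.0], [-0.0, -0.0, -1.0]]
ft_force: [-0.9, 0.2, 0.1]
grip_width: 0.0001
```

>>> play_rows([
  {"grip": 1,"x": 0,"y": 0,"z": -0.015,"rx": 0,"ry": 0,"rz": 0},
  {"grip": 1,"x": 0,"y": 0,"z": -0.03,"rx": 0,"ry": 0,"rz": 0},
  {"grip": 1,"x": 0,"y": 0,"z": -0.03,"rx": 0,"ry": 0,"rz": 0},
  {"grip": 1,"x": 0,"y": 0,"z": -0.03,"rx": 0,"ry": 0,"rz": 0},
  {"grip": 1,"x": 0,"y": 0,"z": -0.03,"rx": 0,"ry": 0,"rz": 0},
  {"grip": 1,"x": 0,"y": 0,"z": -0.03,"rx": 0,"ry": 0,"rz": 0},
  {"grip": 1,"x": 0,"y": 0,"z": -0.03,"rx": 0,"ry": 0,"rz": 0},
  {"grip": 1,"x": 0,"y": 0,"z": -0.025,"rx": 0,"ry": 0,"rz": 0},
  {"grip": 1,"x": 0,"y": 0,"z": 0,"rx": 0,"ry": 0,"rz": 0},
])

```text
time_s: 5.85
position: [0.4743, -0.0469, 0.3735]
tool_rot: [[0.935, -0.355, 0.003], [-0.355, -0.935, -0.001], [0.003, -0.0, -1.0]]
ft_force: [-0.3, -0.5, -0.3]
grip_width: -0.0001
```

Run:
```python
from rig import env,optics
from h import *
go(env.observe(),[.573,.291,.372])
im=optics.get_image("scene"); cv2.imwrite("pics/s1.png",im["color"][:350,150:450])
P=cloud(im);X,Y,Z=P[...,0],P[...,1],P[...,2]
c=im["color"].astype(int); yel=(c[...,2]>150)&(c[...,1]>120)&(c[...,0]<90)&(np.hypot(X-.473,Y+.047)<.15)
rect(P,yel,"yellow"); print(np.nanmin(Z[yel]),np.nanmax(Z[yel]))
```

```text
t 5.85 pos [ 0.4743 -0.0469  0.3735] yang -110.8 zaxis [ 0.0031 -0.0011 -1.    ] tool shift [-0.0277 -0.3509  0.0014] F [-0.33 -0.47 -0.29] w -0.0001 q [-19.9  10.2  64.8  -0.  104.7  90.9]
yellow 626 mean [ 0.4989 -0.0339  0.0362] med z 0.0024 rect [506.8 -37.9] [239.8 222.1] 67.7
-0.007272561095629015 0.16256301203766377
```

View pics/s1.png

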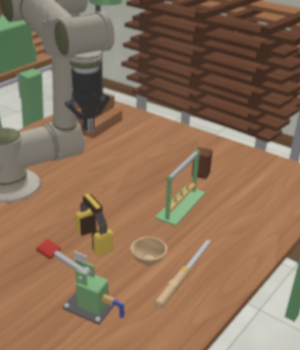

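Run:
```python
from rig import env,optics
from h import *
for n in("scene","top"):
    im=optics.get_image(n); T=np.linalg.inv(im["cam_to_world"]); f=210/np.tan(np.radians(im["fov_y"]/2))
    s=env.observe()
    out=im["color"].copy()
    for p in (s["position"],s["position"]+.014*s["tool_rot"][:,2],[.4735,-.0467,.157]):
        c=T@np.r_[p,1]; uv=(f*c[0]/c[2]+im["cx"],f*c[1]/c[2]+im["cy"]); print(n,np.round(uv,1))
        cv2.circle(out,(int(round(uv[0])),int(round(uv[1]))),2,(255,0,255),-1)
    cv2.imwrite(f"pics/{n}2.png",cv2.resize(out[80:300,180:400],None,fx=2.7,fy=2.7))
    P=cloud(im);X,Y,Z=P[...,0],P[...,1],P[...,2]
    near=lambda x,y,r:np.hypot(X-x,Y-y)<r
    rect(P,near(.48,-.05,.12)&(Z>.145)&(Z<.165),"crown")
```

```text
scene [239.1 137.2]
scene [239.4 141.7]
scene [242.4 201.3]
crown 211 mean [ 0.4753 -0.0492  0.1557] med z 0.1567 rect [470.8 -45.5] [34.  86.8] 69.3
top [295.8 254.3]
top [295.6 254.3]
top [293.4 253.1]
crown 0
```

View pics/scene2.png

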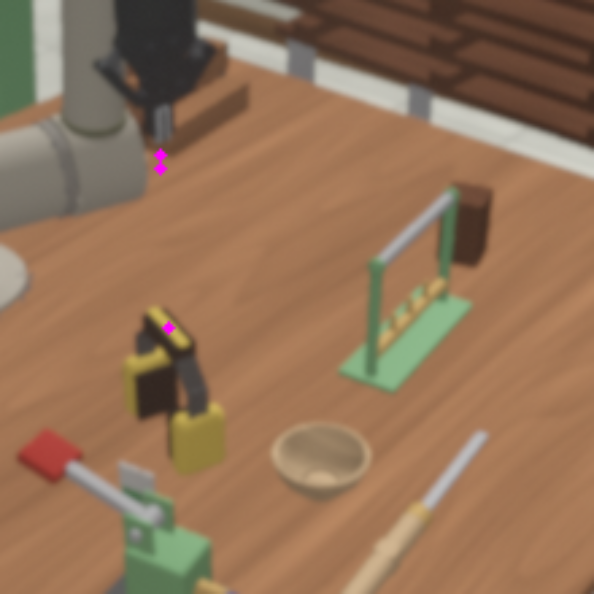

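View pics/top2.png

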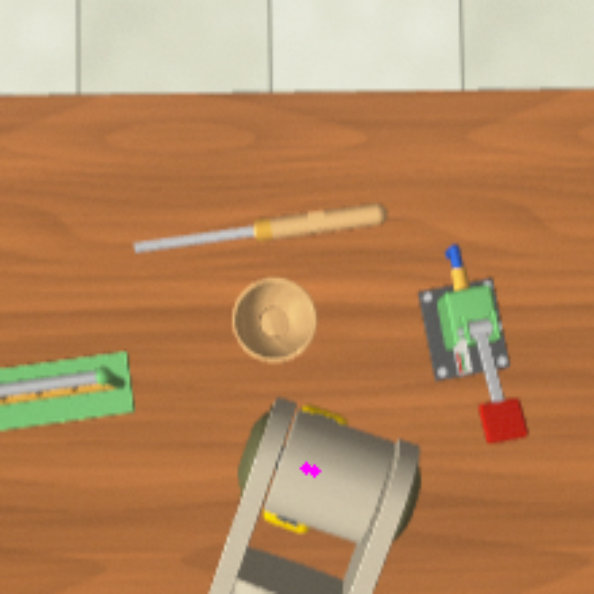

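Run:
```python
from rig import env,optics
from h import *
s=env.observe(); print(np.round(s["position"],4))
im=optics.get_image("scene"); P=cloud(im);X,Y,Z=P[...,0],P[...,1],P[...,2]
m=(np.hypot(X-s["position"][0],Y-s["position"][1])<.1)&(Z>.25)
v,u=np.where(m); print(u.min(),u.max(),v.min(),v.max())
for r in range(v.max()-16,v.max()+1):
    k=v==r; q=P[r,u[k]]; 
    if len(q): print(r,u[k].min(),u[k].max(),np.round(np.median(q,0),3),im["color"][r,u[k][len(q)//2]])
crop=im["color"][80:160,200:280]; cv2.imwrite("pics/tips.png",cv2.resize(crop,None,fx=7,fy=7,interpolation=cv2.INTER_NEAREST))
```

```text
[ 0.4736 -0.0467  0.3711]
198 264 12 132
116 226 245 [ 0.479 -0.061  0.44 ] [45 45 48]
117 228 244 [ 0.48  -0.061  0.437] [46 46 50]
118 229 244 [ 0.481 -0.061  0.434] [48 48 52]
119 230 244 [ 0.48  -0.059  0.431] [53 53 56]
120 233 244 [ 0.482 -0.054  0.427] [93 93 93]
121 233 244 [ 0.481 -0.054  0.423] [103 102 103]
122 233 244 [ 0.481 -0.054  0.421] [103 102 102]
123 233 244 [ 0.482 -0.054  0.418] [101 100 101]
124 233 244 [ 0.481 -0.054  0.415] [100 100 101]
125 233 244 [ 0.48  -0.053  0.412] [100  99 100]
126 234 244 [ 0.482 -0.056  0.409] [101 100 101]
127 234 244 [ 0.482 -0.052  0.406] [101 100 102]
128 234 244 [ 0.482 -0.054  0.404] [100  99 101]
129 235 243 [ 0.483 -0.052  0.4  ] [ 99  98 100]
130 236 242 [ 0.481 -0.052  0.397] [ 99  99 100]
131 237 242 [ 0.481 -0.052  0.394] [85 88 93]
132 238 240 [ 0.477 -0.053  0.39 ] [ 91  94 103]
```

View pics/tips.png

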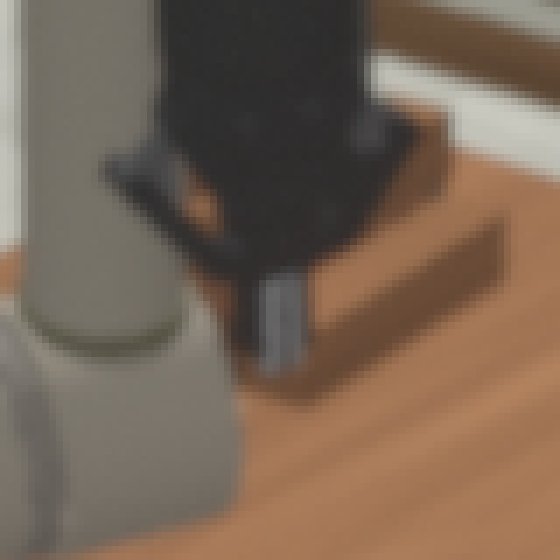

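>>> play_rows([
  {"grip": -1,"x": 0,"y": 0,"z": 0,"rx": 0,"ry": 0,"rz": 0},
  {"grip": -1,"x": 0,"y": 0,"z": 0.04,"rx": 0,"ry": 0,"rz": 0},
  {"grip": -1,"x": 0,"y": 0,"z": 0.05,"rx": 0,"ry": 0,"rz": 0},
  {"grip": -1,"x": 0,"y": 0,"z": 0.05,"rx": 0,"ry": 0,"rz": 0},
  {"grip": -1,"x": 0,"y": 0,"z": 0.05,"rx": 0,"ry": 0,"rz": 0},
  {"grip": -1,"x": 0,"y": 0,"z": 0.03,"rx": 0,"ry": 0,"rz": 0},
  {"grip": -1,"x": 0,"y": 0,"z": 0,"rx": 0,"ry": 0,"rz": 0},
  {"grip": -1,"x": 0,"y": 0,"z": 0,"rx": 0,"ry": 0,"rz": 0},
])

```text
time_s: 7.05
position: [0.4745, -0.047, 0.1535]
tool_rot: [[0.935, -0.355, 0.002], [-0.355, -0.935, -0.001], [0.002, -0.0, -1.0]]
ft_force: [-1.0, 0.0, 0.7]
grip_width: 0.0855
```

```bash
cat > tips.py <<'E'
from rig import env,optics
from h import *
import sys
s=env.observe(); go(s,[.4735,-.0467,.118])
im=optics.get_image("scene"); P=cloud(im);X,Y,Z=P[...,0],P[...,1],P[...,2]
u0,v0=int(sys.argv[1]),int(sys.argv[2]); w=int(sys.argv[4]) if len(sys.argv)>4 else 80
crop=im["color"][v0:v0+w,u0:u0+w]; cv2.imwrite(sys.argv[3],cv2.resize(crop,(560,560),interpolation=cv2.INTER_NEAREST))
R=s["tool_rot"]; L=(P-s["position"])@R   # tool-frame coords
c=im["color"].astype(int); grey=(np.ptp(c,axis=-1)<25)
m=(np.abs(L[...,0])<.02)&(np.abs(L[...,1])<.065)&(L[...,2]>-.09)&(L[...,2]<.05)&grey
for lo in np.arange(-.06,.06,.02):
    k=m&(L[...,1]>=lo)&(L[...,1]<lo+.02)
    if k.sum()>3: print("tool y",round(lo,3),"n",k.sum(),"max tool z",np.round(np.percentile(L[...,2][k],97),4), "min world z",np.round(np.percentile(Z[k],3),4),"y range",np.round([L[...,1][k].min(),L[...,1][k].max()],3))
E
python3 tips.py 195 150 pics/tips2.png
```

```text
t 7.05 pos [ 0.4745 -0.047   0.1535] yang -110.81 zaxis [ 1.8e-03 -6.0e-04 -1.0e+00] tool shift [-0.0011  0.0001  0.0355] F [-0.96  0.02  0.66] w 0.0855 q [-19.9  17.8  91.3   0.   70.8  90.9]
tool y -0.06 n 64 max tool z -0.04 min world z 0.1935 y range [-0.06  -0.042]
tool y 0.0 n 22 max tool z 0.013 min world z 0.1404 y range [0.012 0.016]
tool y 0.04 n 83 max tool z -0.0391 min world z 0.1926 y range [0.041 0.059]
```

View pics/tips2.png

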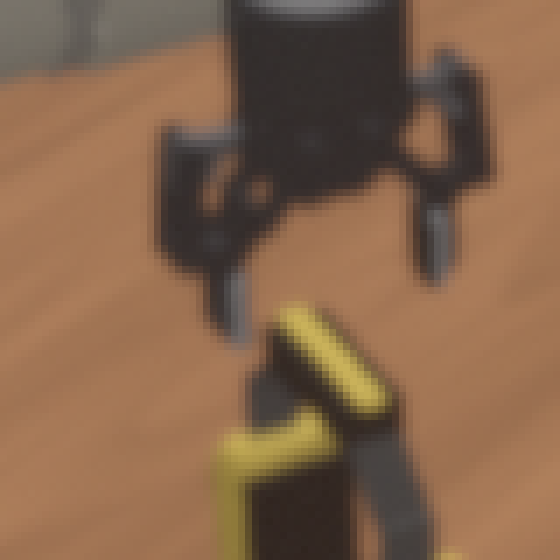

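>>> play_rows([
  {"grip": -1,"x": -0.001,"y": 0,"z": 0.02,"rx": 0,"ry": 0,"rz": 0},
  {"grip": -1,"x": 0,"y": 0,"z": 0.0185,"rx": 0,"ry": 0,"rz": 0},
  {"grip": -1,"x": 0,"y": 0,"z": 0,"rx": 0,"ry": 0,"rz": 0},
  {"grip": 1,"x": 0,"y": 0,"z": 0,"rx": 0,"ry": 0,"rz": 0},
  {"grip": 1,"x": 0,"y": 0,"z": 0,"rx": 0,"ry": 0,"rz": 0},
  {"grip": 1,"x": 0,"y": 0,"z": 0,"rx": 0,"ry": 0,"rz": 0},
  {"grip": 1,"x": 0,"y": 0,"z": 0,"rx": 0,"ry": 0,"rz": 0},
  {"grip": 1,"x": 0,"y": 0,"z": 0,"rx": 0,"ry": 0,"rz": 0},
], squeeze=60)

```text
time_s: 8.1
position: [0.4733, -0.0463, 0.1145]
tool_rot: [[0.935, -0.355, 0.001], [-0.355, -0.935, -0.0], [0.001, -0.0, -1.0]]
ft_force: [-1.0, 1.6, 5.5]
grip_width: 0.0307
```

```bash
python3 tips.py 195 160 pics/tips3.png
```

```text
t 8.1 pos [ 0.4733 -0.0463  0.1145] yang -110.81 zaxis [ 1.3e-03 -1.0e-04 -1.0e+00] tool shift [ 0.0003  0.0003 -0.0035] F [-0.96  1.62  5.52] w 0.0307 q [-19.9  20.4  94.9   0.   64.6  90.9]
tool y -0.06 n 27 max tool z -0.0716 min world z 0.1862 y range [-0.05 -0.04]
tool y -0.04 n 44 max tool z -0.038 min world z 0.1526 y range [-0.039 -0.02 ]
tool y -0.02 n 43 max tool z -0.0414 min world z 0.1559 y range [-0.02  -0.008]
tool y 0.0 n 24 max tool z -0.0245 min world z 0.1391 y range [0.013 0.02 ]
tool y 0.02 n 97 max tool z -0.0303 min world z 0.1448 y range [0.02  0.039]
tool y 0.04 n 16 max tool z -0.0692 min world z 0.1838 y range [0.04 0.05]
```

View pics/tips3.png

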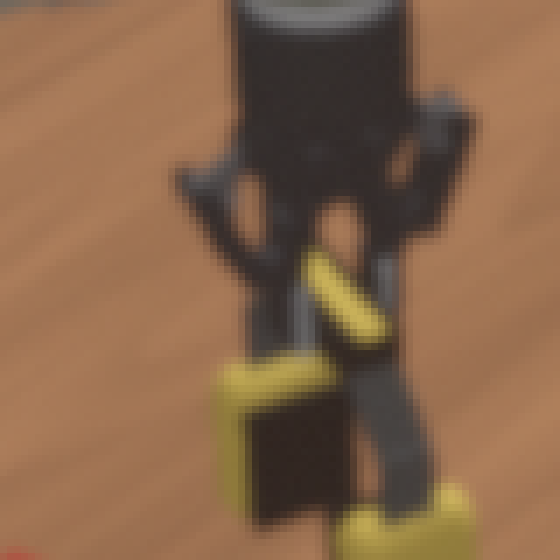

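>>> play_rows([
  {"grip": 1,"x": 0,"y": 0,"z": -0.015,"rx": 0,"ry": 0,"rz": 0},
  {"grip": 1,"x": 0,"y": 0,"z": -0.03,"rx": 0,"ry": 0,"rz": 0},
  {"grip": 1,"x": 0,"y": 0,"z": -0.03,"rx": 0,"ry": 0,"rz": 0},
  {"grip": 1,"x": 0,"y": 0,"z": -0.03,"rx": 0,"ry": 0,"rz": 0},
  {"grip": 1,"x": 0,"y": 0,"z": -0.03,"rx": 0,"ry": 0,"rz": 0},
  {"grip": 1,"x": 0,"y": 0,"z": -0.03,"rx": 0,"ry": 0,"rz": 0},
  {"grip": 1,"x": 0,"y": 0,"z": -0.03,"rx": 0,"ry": 0,"rz": 0},
  {"grip": 1,"x": 0,"y": 0,"z": -0.03,"rx": 0,"ry": 0,"rz": 0},
  {"grip": 1,"x": 0,"y": 0,"z": 0,"rx": 0,"ry": 0,"rz": 0},
])

```text
time_s: 9.28
position: [0.4734, -0.0466, 0.34]
tool_rot: [[0.935, -0.355, 0.003], [-0.355, -0.935, -0.001], [0.003, -0.0, -1.0]]
ft_force: [0.7, 0.4, -2.3]
grip_width: 0.0307
```

>>> play_rows([
  {"grip": 1,"x": 0,"y": 0,"z": 0,"rx": 0,"ry": 0,"rz": -0.1},
  {"grip": 1,"x": 0,"y": 0,"z": 0,"rx": 0,"ry": 0,"rz": -0.1},
  {"grip": 1,"x": 0,"y": 0,"z": 0,"rx": 0,"ry": 0,"rz": -0.1},
  {"grip": 1,"x": 0,"y": 0,"z": 0,"rx": 0,"ry": 0,"rz": -0.1},
  {"grip": 1,"x": 0,"y": 0,"z": 0,"rx": 0,"ry": 0,"rz": -0.076},
  {"grip": 1,"x": 0,"y": 0,"z": 0,"rx": 0,"ry": 0,"rz": 0},
  {"grip": 1,"x": 0,"y": 0,"z": 0,"rx": 0,"ry": 0,"rz": 0},
])

```text
time_s: 10.15
position: [0.4728, -0.0464, 0.338]
tool_rot: [[0.994, 0.111, -0.001], [0.111, -0.994, 0.0], [-0.001, -0.001, -1.0]]
ft_force: [-1.2, -0.3, -2.5]
grip_width: 0.0312
```

Run:
```python
from rig import env,optics
from h import *
go(env.observe(),[.5727,.291,.34])
im=optics.get_image("scene"); cv2.imwrite("pics/s4.png",cv2.resize(im["color"][60:300,150:430],None,fx=2.5,fy=2.5))
```

```text
t 10.15 pos [ 0.4728 -0.0464  0.338 ] yang -83.62 zaxis [-1.3e-03  5.0e-04 -1.0e+00] tool shift [ 0.1368 -0.3242 -0.002 ] F [-1.19 -0.29 -2.46] w 0.0312 q [-19.9  10.5  70.1  -0.   99.5  63.7]
```

View pics/s4.png

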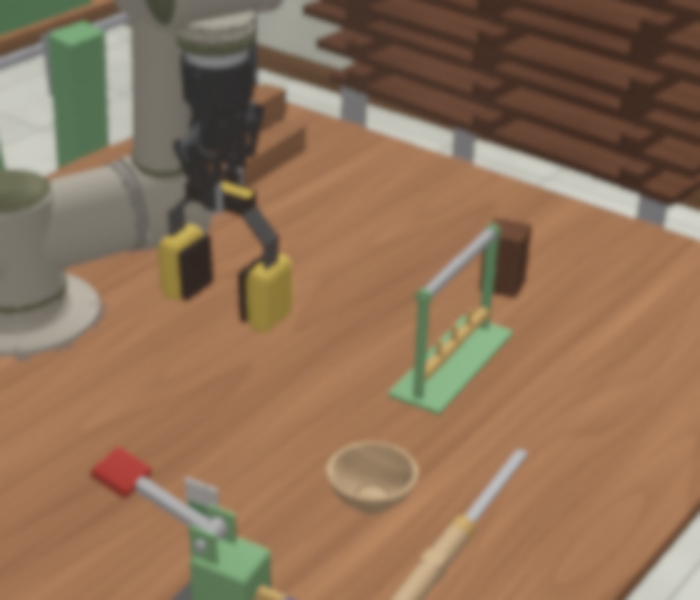

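>>> play_rows([
  {"grip": 1,"x": 0.0076,"y": -0.018,"z": 0,"rx": 0,"ry": 0,"rz": 0},
  {"grip": 1,"x": 0.0152,"y": -0.036,"z": 0,"rx": 0,"ry": 0,"rz": 0},
  {"grip": 1,"x": 0.0152,"y": -0.036,"z": 0,"rx": 0,"ry": 0,"rz": 0},
  {"grip": 1,"x": 0.0152,"y": -0.036,"z": 0,"rx": 0,"ry": 0,"rz": 0},
  {"grip": 1,"x": 0.0152,"y": -0.036,"z": 0,"rx": 0,"ry": 0,"rz": 0},
  {"grip": 1,"x": 0.0152,"y": -0.036,"z": 0,"rx": 0,"ry": 0,"rz": 0},
  {"grip": 1,"x": 0.0152,"y": -0.036,"z": 0,"rx": 0,"ry": 0,"rz": 0},
  {"grip": 1,"x": 0.0152,"y": -0.036,"z": 0,"rx": 0,"ry": 0,"rz": 0},
  {"grip": 1,"x": 0.0152,"y": -0.036,"z": 0,"rx": 0,"ry": 0,"rz": 0},
  {"grip": 1,"x": 0.0076,"y": -0.018,"z": 0,"rx": 0,"ry": 0,"rz": 0},
  {"grip": 1,"x": 0,"y": 0,"z": 0,"rx": 0,"ry": 0,"rz": 0},
  {"grip": 1,"x": 0,"y": 0,"z": 0,"rx": 0,"ry": 0,"rz": 0},
])

```text
time_s: 11.7
position: [0.5724, 0.2903, 0.3387]
tool_rot: [[0.994, 0.112, -0.0], [0.112, -0.994, -0.0], [-0.0, 0.0, -1.0]]
ft_force: [-0.3, 1.0, -1.6]
grip_width: 0.0309
```

```bash
cat > chk.py <<'E'
from rig import env,optics
from h import *
import sys
s=env.observe();go(s,[.5727,.291,.1525])
im=optics.get_image("scene"); cv2.imwrite(sys.argv[1],cv2.resize(im["color"][60:260,200:440],(720,600)))
P=cloud(im);X,Y,Z=P[...,0],P[...,1],P[...,2]
c=im["color"].astype(int); yel=(c[...,2]>120)&(c[...,1]>105)&(c[...,0]<85)&(c[...,2]-c[...,1]<45)
u=np.array([-.113,.9936]); n=np.array([.9936,.113]); ctr=np.array([.5727,.291])
d=(P[...,:2]-ctr); a=d@u; b=d@n
k=yel&(np.abs(a)<.06)&(np.abs(b)<.12)
for nm,kk in (("crown",k&(np.abs(b)<.042)&(Z>.16)),("cup-",k&(b<-.03)),("cup+",k&(b>.03))):
    if kk.sum()>3: print(nm,kk.sum(),"along",np.round([a[kk].min(),a[kk].max()],3),"across",np.round([b[kk].min(),b[kk].max()],3),"z",np.round([Z[kk].min(),Z[kk].max()],3))
E
python3 chk.py pics/s5.png
```

```text
t 11.7 pos [0.5724 0.2903 0.3387] yang -83.58 zaxis [-3.e-04 -3.e-04 -1.e+00] tool shift [ 0.0005 -0.0007  0.1862] F [-0.29  0.98 -1.64] w 0.0309 q [ 16.4  29.7  41.2  -0.  109.2  99.9]
crown 45 along [-0.013  0.011] across [-0.042  0.041] z [0.293 0.385]
cup- 235 along [-0.06   0.058] across [-0.088 -0.031] z [-0.006  0.383]
cup+ 406 along [-0.058  0.059] across [0.031 0.103] z [-0.006  0.382]
```

View pics/s5.png

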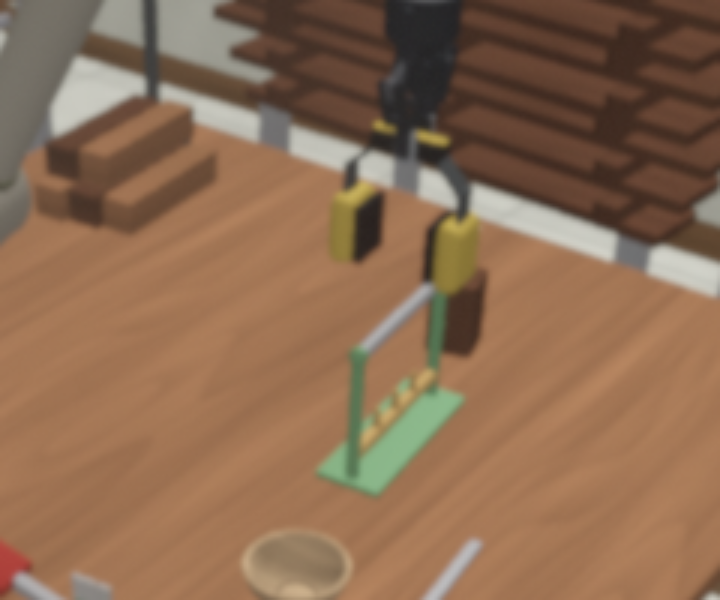

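>>> play_rows([
  {"grip": 1,"x": 0,"y": 0,"z": 0.02,"rx": 0,"ry": 0,"rz": 0},
  {"grip": 1,"x": 0,"y": 0,"z": 0.02,"rx": 0,"ry": 0,"rz": 0},
  {"grip": 1,"x": 0,"y": 0,"z": 0.02,"rx": 0,"ry": 0,"rz": 0},
  {"grip": 1,"x": 0,"y": 0,"z": 0.02,"rx": 0,"ry": 0,"rz": 0},
  {"grip": 1,"x": 0,"y": 0,"z": 0.02,"rx": 0,"ry": 0,"rz": 0},
  {"grip": 1,"x": 0,"y": 0,"z": 0.02,"rx": 0,"ry": 0,"rz": 0},
  {"grip": 1,"x": 0,"y": 0,"z": 0.02,"rx": 0,"ry": 0,"rz": 0},
  {"grip": 1,"x": 0,"y": 0,"z": 0.02,"rx": 0,"ry": 0,"rz": 0},
  {"grip": 1,"x": 0,"y": 0,"z": 0.015,"rx": 0,"ry": 0,"rz": 0},
  {"grip": 1,"x": 0,"y": 0,"z": 0.007,"rx": 0,"ry": 0,"rz": 0},
  {"grip": 1,"x": 0,"y": 0,"z": 0,"rx": 0,"ry": 0,"rz": 0},
  {"grip": 1,"x": 0,"y": 0,"z": 0,"rx": 0,"ry": 0,"rz": 0},
])

```text
time_s: 13.25
position: [0.5728, 0.291, 0.1576]
tool_rot: [[0.994, 0.113, 0.001], [0.113, -0.994, 0.0], [0.001, -0.0, -1.0]]
ft_force: [0.2, 0.7, -1.7]
grip_width: 0.0311
```

```bash
python3 chk.py pics/s6.png
```

```text
t 13.25 pos [0.5728 0.291  0.1576] yang -83.54 zaxis [ 1.4e-03  4.0e-04 -1.0e+00] tool shift [-0.0001 -0.      0.0051] F [ 0.21  0.69 -1.73] w 0.0311 q [16.4 33.4 63.6 -0.  82.9 99.9]
crown 29 along [-0.017  0.01 ] across [-0.041  0.035] z [0.196 0.211]
cup- 243 along [-0.059  0.058] across [-0.119 -0.034] z [-0.005  0.203]
cup+ 392 along [-0.06  0.06] across [0.032 0.106] z [-0.007  0.201]
```

View pics/s6.png

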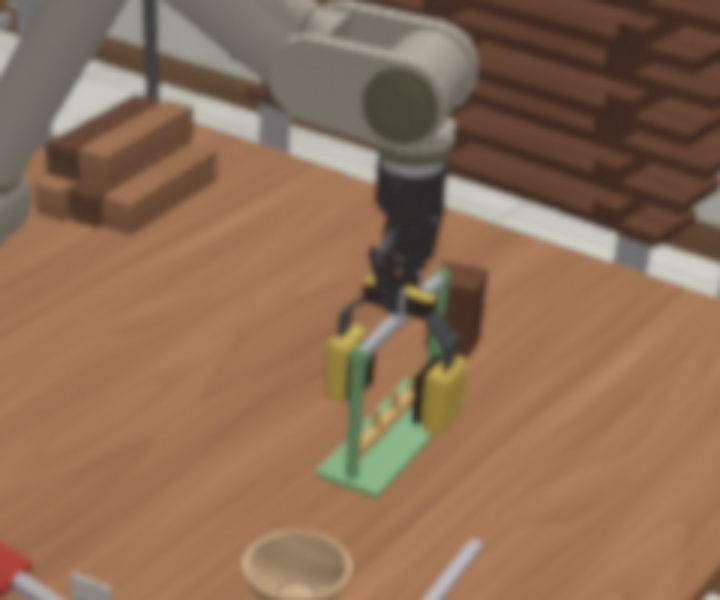

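>>> play_rows([
  {"grip": 1,"x": 0,"y": 0,"z": 0.002,"rx": 0,"ry": 0,"rz": 0},
  {"grip": 1,"x": 0,"y": 0,"z": 0.0015,"rx": 0,"ry": 0,"rz": 0},
  {"grip": 1,"x": 0,"y": 0,"z": 0,"rx": 0,"ry": 0,"rz": 0},
  {"grip": 1,"x": 0,"y": 0,"z": 0,"rx": 0,"ry": 0,"rz": 0},
])

```text
time_s: 13.8
position: [0.5725, 0.291, 0.154]
tool_rot: [[0.994, 0.113, 0.001], [0.113, -0.994, 0.0], [0.001, -0.0, -1.0]]
ft_force: [-2.0, -1.5, 4.1]
grip_width: 0.0308
```

>>> play_rows([
  {"grip": 0.2,"x": 0,"y": 0,"z": 0,"rx": 0,"ry": 0,"rz": 0},
  {"grip": -0.4,"x": 0,"y": 0,"z": 0,"rx": 0,"ry": 0,"rz": 0},
  {"grip": -1,"x": 0,"y": 0,"z": 0,"rx": 0,"ry": 0,"rz": 0},
  {"grip": -1,"x": 0,"y": 0,"z": 0,"rx": 0,"ry": 0,"rz": 0},
  {"grip": -1,"x": 0,"y": 0,"z": 0,"rx": 0,"ry": 0,"rz": 0},
  {"grip": -1,"x": 0,"y": 0,"z": -0.015,"rx": 0,"ry": 0,"rz": 0},
  {"grip": -1,"x": 0,"y": 0,"z": -0.03,"rx": 0,"ry": 0,"rz": 0},
  {"grip": -1,"x": 0,"y": 0,"z": -0.04,"rx": 0,"ry": 0,"rz": 0},
  {"grip": -1,"x": 0,"y": 0,"z": -0.04,"rx": 0,"ry": 0,"rz": 0},
  {"grip": -1,"x": 0,"y": 0,"z": -0.02,"rx": 0,"ry": 0,"rz": 0},
  {"grip": -1,"x": 0,"y": 0,"z": 0,"rx": 0,"ry": 0,"rz": 0},
])

```text
time_s: 15.18
position: [0.5728, 0.291, 0.3007]
tool_rot: [[0.994, 0.113, 0.004], [0.113, -0.994, 0.001], [0.004, -0.001, -1.0]]
ft_force: [-0.1, -0.7, -0.4]
grip_width: 0.0855
```

```bash
python3 chk.py pics/s7.png
python3 - <<'E'
from h import *
from rig import env
im=dict(np.load("top0.npz"));P=cloud(im);X,Y,Z=P[...,0],P[...,1],P[...,2]
c=im["color"].astype(int); red=(c[...,2]>110)&(c[...,1]<60)&(c[...,0]<60)&(np.hypot(X-.53,Y+.27)<.1)&(Z>.12)
rect(P,red,"paddle top cam"); 
lev=(np.hypot(X-.6,Y+.27)<.08)&(Z>.11)&~red&(np.ptp(c,axis=-1)<30)
rect(P,lev,"lever")
im=dict(np.load("scene0.npz"));P=cloud(im);X,Y,Z=P[...,0],P[...,1],P[...,2]
c=im["color"].astype(int); red=(c[...,2]>110)&(c[...,1]<60)&(c[...,0]<60)&(np.hypot(X-.53,Y+.27)<.1)&(Z>.12)
rect(P,red,"paddle scene cam");k=red&(Z>.145);rect(P,k,"p"); q=P[red]; print(q.min(0),q.max(0))
E
```

```text
t 15.18 pos [0.5728 0.291  0.3007] yang -83.53 zaxis [ 0.0042  0.0012 -1.    ] tool shift [-7.000e-04  1.000e-04  1.482e-01] F [-0.05 -0.71 -0.38] w 0.0855 q [ 16.4  29.6  47.2  -0.  102.9  99.9]
crown 78 along [-0.014  0.017] across [-0.042  0.037] z [0.19 0.2 ]
cup- 219 along [-0.057  0.057] across [-0.115 -0.031] z [-0.005  0.198]
cup+ 374 along [-0.059  0.057] across [0.03  0.102] z [-0.005  0.2  ]
paddle top cam 207 mean [ 0.527  -0.2794  0.159 ] med z 0.1592 rect [ 527.3 -279.7] [45.3 47.9] 8.8
lever 197 mean [ 0.6089 -0.2614  0.1339] med z 0.1329 rect [ 602.6 -258.3] [ 50.2 101.3] 84.7
paddle scene cam 50 mean [ 0.5329 -0.2995  0.1536] med z 0.1533 rect [ 532.  -301.6] [41.  14.9] 25.2
p 49 mean [ 0.5326 -0.2997  0.1538] med z 0.1533 rect [ 531.4 -301.7] [41.1 11.4] 18.8
[ 0.51030688 -0.30549279  0.14475242] [ 0.55066128 -0.28615812  0.16300167]
```

View pics/s7.png

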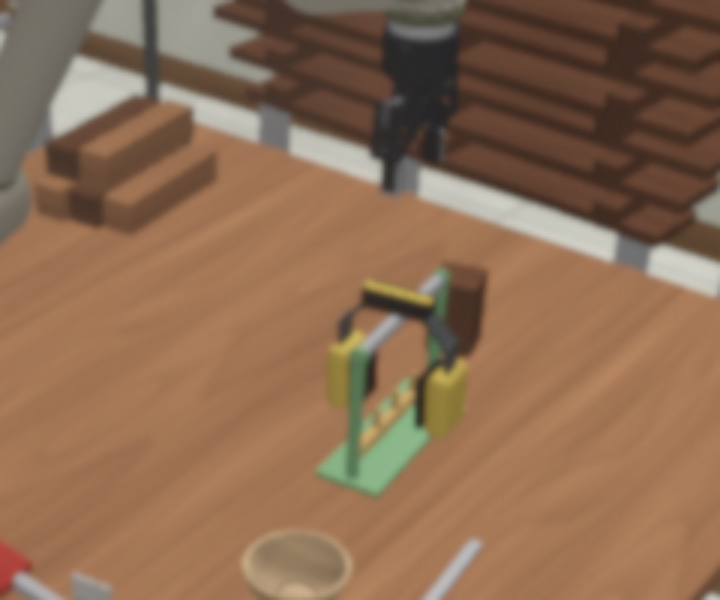

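>>> play_rows([
  {"grip": -1,"x": 0,"y": 0,"z": -0.03,"rx": 0,"ry": 0,"rz": 0},
  {"grip": 1,"x": -0.005,"y": 0.025,"z": 0,"rx": 0,"ry": 0,"rz": 0},
  {"grip": 1,"x": -0.01,"y": 0.05,"z": 0,"rx": 0,"ry": 0,"rz": 0},
  {"grip": 1,"x": -0.01,"y": 0.05,"z": 0,"rx": 0,"ry": 0,"rz": 0},
  {"grip": 1,"x": -0.01,"y": 0.05,"z": 0,"rx": 0,"ry": 0,"rz": 0},
  {"grip": 1,"x": -0.01,"y": 0.05,"z": 0,"rx": 0,"ry": 0,"rz": 0},
  {"grip": 1,"x": -0.01,"y": 0.05,"z": 0,"rx": 0,"ry": 0,"rz": 0},
  {"grip": 1,"x": -0.01,"y": 0.05,"z": 0,"rx": 0,"ry": 0,"rz": 0},
  {"grip": 1,"x": -0.01,"y": 0.05,"z": 0,"rx": 0,"ry": 0,"rz": 0},
  {"grip": 1,"x": -0.01,"y": 0.05,"z": 0,"rx": 0,"ry": 0,"rz": 0},
  {"grip": 1,"x": -0.01,"y": 0.05,"z": 0,"rx": 0,"ry": 0,"rz": 0},
  {"grip": 1,"x": -0.01,"y": 0.05,"z": 0,"rx": 0,"ry": 0,"rz": 0},
])

```text
time_s: 16.73
position: [0.5265, -0.244, 0.3271]
tool_rot: [[0.994, 0.113, -0.002], [0.113, -0.994, 0.001], [-0.002, -0.002, -1.0]]
ft_force: [1.3, 0.3, 0.2]
grip_width: -0.0003
```

>>> play_rows([
  {"grip": 1,"x": -0.01,"y": 0.038,"z": 0.02,"rx": 0,"ry": 0,"rz": 0},
  {"grip": 1,"x": 0,"y": 0,"z": 0.05,"rx": 0,"ry": 0,"rz": 0},
  {"grip": 1,"x": 0,"y": 0,"z": 0.05,"rx": 0,"ry": 0,"rz": 0},
  {"grip": 1,"x": 0,"y": 0,"z": 0,"rx": 0,"ry": 0,"rz": 0},
  {"grip": 1,"x": 0,"y": 0,"z": 0,"rx": 0,"ry": 0,"rz": 0},
])

```text
time_s: 17.35
position: [0.5221, -0.2818, 0.2101]
tool_rot: [[0.994, 0.113, 0.002], [0.113, -0.994, -0.002], [0.002, 0.002, -1.0]]
ft_force: [0.7, -0.2, 0.9]
grip_width: 0.0001
```

```bash
cat > chk2.py <<'E'
from rig import env,optics
from h import *
import sys
s=env.observe();go(s,[.522,-.281,.101])
im=optics.get_image("scene"); cv2.imwrite(sys.argv[1],cv2.resize(im["color"][170:330,150:310],(600,600)))
P=cloud(im);X,Y,Z=P[...,0],P[...,1],P[...,2]
c=im["color"].astype(int); red=(c[...,2]>110)&(c[...,1]<70)&(c[...,0]<70)&(np.hypot(X-.52,Y+.28)<.08)&(Z>.08)
k=red
q=P[k]; print("red n",len(q),"x",np.round(np.percentile(q[:,0],[2,98]),3),"y",np.round(np.percentile(q[:,1],[2,98]),3),"z",np.round(np.percentile(q[:,2],[2,25,50,75,98]),3))
# plane fit of top: slope along valve x
A=np.c_[q[:,:2]-[.525,-.28],np.ones(len(q))]
from numpy.linalg import lstsq
w=np.ones(len(q),bool)
for _ in range(6):
    t=lstsq(A[w],q[w,2],rcond=None)[0]; r=q[:,2]-A@t; w=np.abs(r)<max(.003,1.5*np.median(np.abs(r)))
print("plane",np.round(t,3),"z at centre",round(t[2],4),"tilt along lever",round(t[0]*.983+t[1]*.18,3),w.sum())
R=s["tool_rot"]; L=(P-s["position"])@R
g=(np.ptp(c,axis=-1)<25)&(np.abs(L[...,0])<.02)&(np.abs(L[...,1])<.03)&(L[...,2]>-.09)&(L[...,2]<.03)
if g.sum()>3: print("finger",g.sum(),"tip z",np.round(np.percentile(Z[g],[1,5]),4),"tool x/y range",np.round([L[...,0][g].min(),L[...,0][g].max(),L[...,1][g].min(),L[...,1][g].max()],3))
E
python3 chk2.py pics/v1.png
```

```text
t 17.35 pos [ 0.5221 -0.2818  0.2101] yang -83.52 zaxis [ 0.0019 -0.0015 -1.    ] tool shift [-0.0002 -0.001   0.1091] F [ 0.68 -0.21  0.86] w 0.0001 q [-39.8  26.3  67.5   0.   86.1  43.7]
red n 205 x [0.512 0.55 ] y [-0.305 -0.261] z [0.145 0.152 0.156 0.159 0.164]
plane [-0.342 -0.008  0.158] z at centre 0.1577 tilt along lever -0.338 151
finger 244 tip z [0.2344 0.2401] tool x/y range [-0.016  0.019 -0.03   0.029]
```

View pics/v1.png

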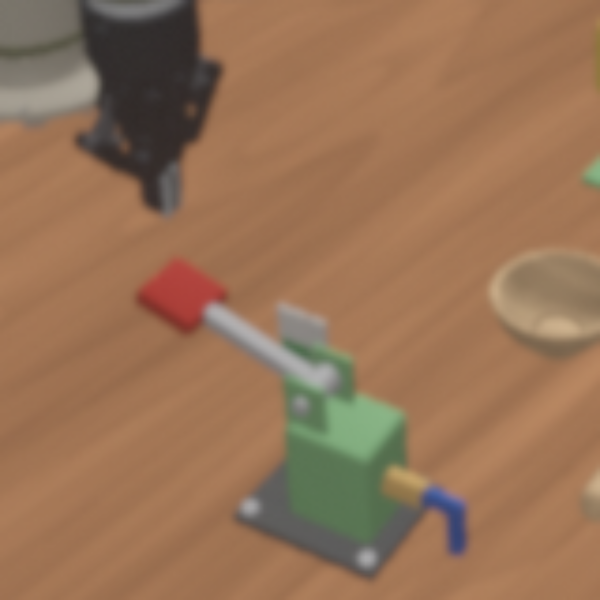

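>>> play_rows([
  {"grip": 1,"x": 0,"y": 0,"z": 0.03,"rx": 0,"ry": 0,"rz": 0},
  {"grip": 1,"x": 0,"y": 0,"z": 0.025,"rx": 0,"ry": 0,"rz": 0},
  {"grip": 1,"x": 0,"y": 0,"z": 0.01,"rx": 0,"ry": 0,"rz": 0},
  {"grip": 1,"x": 0,"y": 0,"z": 0.007,"rx": 0,"ry": 0,"rz": 0},
  {"grip": 1,"x": 0,"y": 0,"z": 0.006,"rx": 0,"ry": 0,"rz": 0},
  {"grip": 1,"x": 0,"y": 0,"z": 0,"rx": 0,"ry": 0,"rz": 0},
  {"grip": 1,"x": 0,"y": 0,"z": 0,"rx": 0,"ry": 0,"rz": 0},
])

```text
time_s: 18.27
position: [0.5218, -0.2819, 0.131]
tool_rot: [[0.994, 0.112, 0.001], [0.112, -0.994, -0.001], [0.001, 0.001, -1.0]]
ft_force: [-1.1, -2.1, 4.0]
grip_width: 0.0002
```

```bash
python3 chk2.py pics/v2.png
```

```text
t 18.27 pos [ 0.5218 -0.2819  0.131 ] yang -83.54 zaxis [ 0.0012 -0.0012 -1.    ] tool shift [ 0.0002 -0.0009  0.03  ] F [-1.11 -2.09  3.97] w 0.0002 q [-39.8  29.9  74.8  -0.   75.2  43.7]
red n 139 x [0.509 0.55 ] y [-0.305 -0.263] z [0.135 0.142 0.145 0.148 0.152]
plane [-0.299  0.08   0.148] z at centre 0.1484 tilt along lever -0.28 89
finger 210 tip z [0.1562 0.1642] tool x/y range [-0.016  0.019 -0.03   0.029]
```

View pics/v2.png

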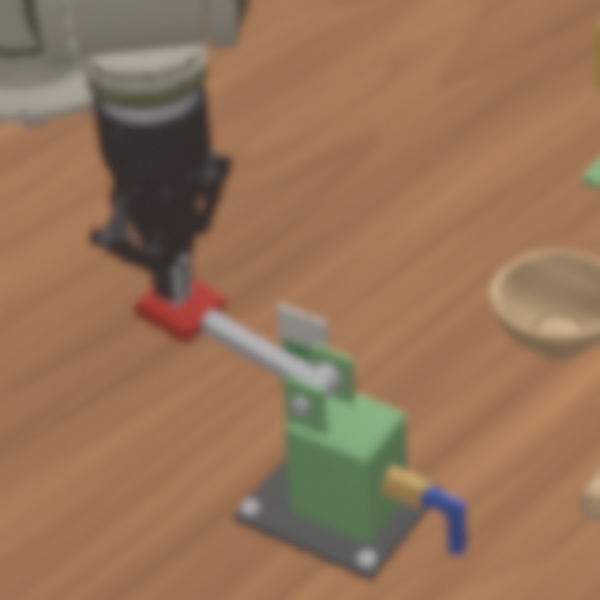

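>>> play_rows([
  {"grip": 1,"x": 0,"y": 0,"z": 0.004,"rx": 0,"ry": 0,"rz": 0},
  {"grip": 1,"x": 0,"y": 0,"z": 0.004,"rx": 0,"ry": 0,"rz": 0},
  {"grip": 1,"x": 0,"y": 0,"z": 0.004,"rx": 0,"ry": 0,"rz": 0},
  {"grip": 1,"x": 0,"y": 0,"z": 0.004,"rx": 0,"ry": 0,"rz": 0},
  {"grip": 1,"x": 0,"y": 0,"z": 0.004,"rx": 0,"ry": 0,"rz": 0},
  {"grip": 1,"x": 0,"y": 0,"z": 0.004,"rx": 0,"ry": 0,"rz": 0},
  {"grip": 1,"x": 0,"y": 0,"z": 0,"rx": 0,"ry": 0,"rz": 0},
  {"grip": 1,"x": 0,"y": 0,"z": 0,"rx": 0,"ry": 0,"rz": 0},
])

```text
time_s: 19.32
position: [0.5211, -0.2813, 0.1061]
tool_rot: [[0.994, 0.113, -0.001], [0.113, -0.994, 0.001], [-0.001, -0.001, -1.0]]
ft_force: [-3.8, -1.3, 4.9]
grip_width: -0.0002
```

```bash
python3 chk2.py pics/v3.png
```

```text
t 19.32 pos [ 0.5211 -0.2813  0.1061] yang -83.53 zaxis [-1.1e-03  5.0e-04 -1.0e+00] tool shift [ 0.0009 -0.0002  0.0051] F [-3.82 -1.28  4.87] w -0.0002 q [-39.8  31.3  76.8  -0.   72.   43.7]
red n 130 x [0.503 0.547] y [-0.306 -0.261] z [0.114 0.121 0.124 0.125 0.128]
plane [-0.081  0.035  0.125] z at centre 0.1252 tilt along lever -0.074 88
finger 192 tip z [0.1328 0.1373] tool x/y range [-0.017  0.018 -0.028  0.03 ]
```

View pics/v3.png

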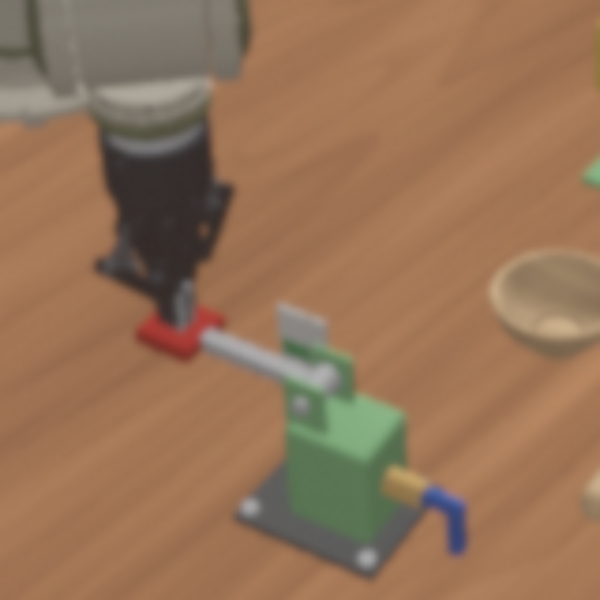

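>>> play_rows([
  {"grip": 1,"x": 0,"y": 0,"z": 0.004,"rx": 0,"ry": 0,"rz": 0},
  {"grip": 1,"x": 0,"y": 0,"z": 0,"rx": 0,"ry": 0,"rz": 0},
  {"grip": 1,"x": 0,"y": 0,"z": 0,"rx": 0,"ry": 0,"rz": 0},
  {"grip": 1,"x": 0,"y": 0,"z": 0,"rx": 0,"ry": 0,"rz": 0},
  {"grip": 1,"x": 0,"y": 0,"z": 0,"rx": 0,"ry": 0,"rz": 0},
  {"grip": 1,"x": 0,"y": 0,"z": 0,"rx": 0,"ry": 0,"rz": 0},
  {"grip": 1,"x": 0,"y": 0,"z": 0,"rx": 0,"ry": 0,"rz": 0},
  {"grip": 1,"x": 0,"y": 0,"z": 0,"rx": 0,"ry": 0,"rz": 0},
])

```text
time_s: 20.38
position: [0.5212, -0.2813, 0.1023]
tool_rot: [[0.994, 0.113, -0.001], [0.113, -0.994, 0.0], [-0.001, -0.0, -1.0]]
ft_force: [-4.1, -1.3, 6.2]
grip_width: -0.0
```

```bash
python3 chk2.py pics/v4.png; python3 chk.py pics/m4.png
python3 - <<'E'
from rig import optics,finder
import numpy as np
for n in("scene","top"):
    optics.get_image(n)
    for t in ["muffs","paddle","bowl","tin","blank","gouge"]: print(n,t,[(np.round(d["point"],3).tolist(),round(d["conf"],2)) for d in finder.boxes_of(n,t)][:1])
E
```

```text
t 20.38 pos [ 0.5212 -0.2813  0.1023] yang -83.54 zaxis [-7.e-04  3.e-04 -1.e+00] tool shift [ 0.0008 -0.0002  0.0013] F [-4.1  -1.31  6.16] w -0.0 q [-39.8  31.6  77.   -0.   71.5  43.7]
red n 127 x [0.503 0.547] y [-0.305 -0.261] z [0.111 0.117 0.12  0.121 0.124]
plane [0.035 0.014 0.12 ] z at centre 0.1197 tilt along lever 0.037 82
finger 201 tip z [0.1282 0.1331] tool x/y range [-0.015  0.019 -0.03   0.03 ]
t 20.43 pos [ 0.5212 -0.2813  0.1024] yang -83.54 zaxis [-7.e-04  3.e-04 -1.e+00] tool shift [ 0.1155 -0.5629 -0.05  ] F [-4.53 -1.48  6.4 ] w -0.0002 q [-39.8  31.6  77.   -0.   71.5  43.7]
crown 76 along [-0.017  0.017] across [-0.042  0.038] z [0.191 0.202]
cup- 199 along [-0.059  0.055] across [-0.118 -0.032] z [-0.005  0.197]
cup+ 359 along [-0.06   0.058] across [0.032 0.08 ] z [-0.004  0.202]
scene muffs [([0.609, 0.28, 0.114], 0.65)]
scene paddle [([0.552, -0.27, 0.123], 0.75)]
scene bowl [([0.651, 0.007, 0.036], 0.95)]
scene tin [([0.474, -0.51, 0.064], 0.92)]
scene blank [([0.533, 0.499, 0.075], 0.82)]
scene gouge [([0.792, -0.056, 0.024], 0.78)]
top muffs [([0.567, 0.281, 0.16], 0.78)]
top paddle [([0.613, -0.259, 0.128], 0.52)]
top bowl [([0.666, -0.006, 0.028], 0.9)]
top tin [([0.458, -0.492, 0.074], 0.85)]
top blank [([0.518, 0.509, 0.1], 0.72)]
top gouge [([0.784, -0.036, 0.025], 0.88)]
```

View pics/m4.png

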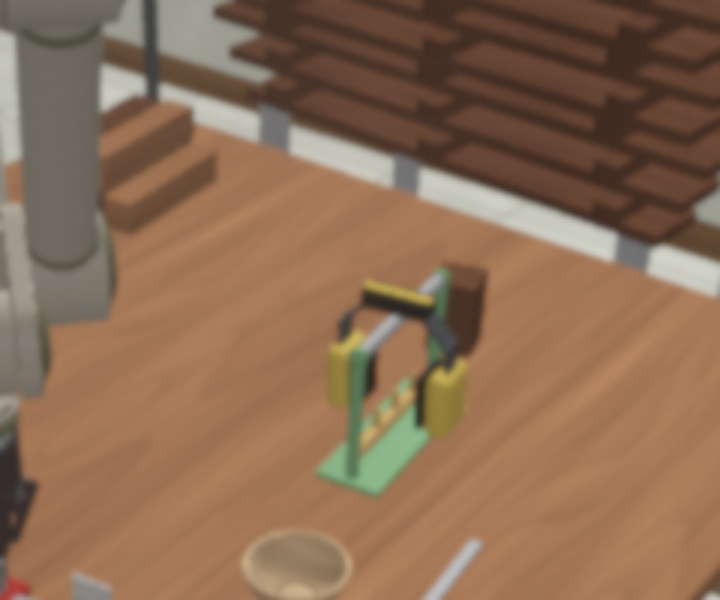

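View pics/v4.png

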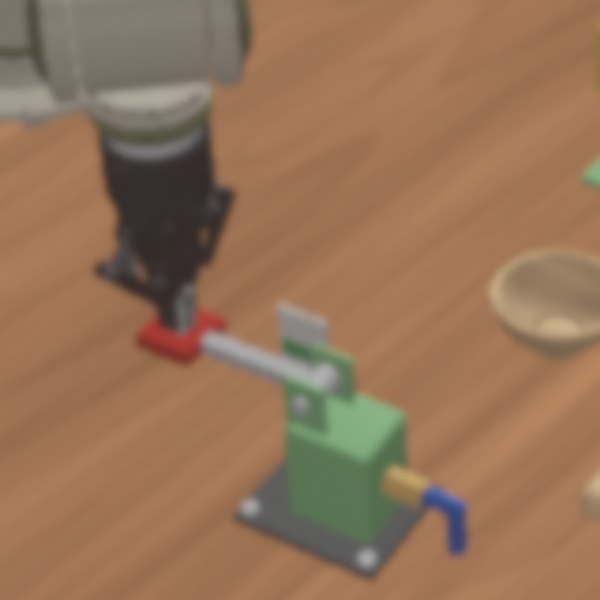

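```bash
python3 -c "
from rig import order
print(order.close_job())"
```

```text
the job is handed in; nothing more can be done
None
```

The ear muffs hang on the bar with one cup on each side, and the shut fingertips hold the paddle about level. I handed the job in at about 20.5 s of the 54 s; it reports no verdict.

**Muffs:** They are let go of. The crown top measures about 0.195 to 0.20 m high, centred on the bar to a few mm, upright and square to it. The last picture shows them hanging undisturbed.

**Valve:** The paddle top measures about 0.120 m high against 0.122 m when level, with a tilt of about 0.04 rad or less. That puts the lever near 0.3 rad. The upward force on the wrist is about 6.2 N, close to the 6.5 N expected at level. It had held steady there for about 1 s before hand-in.

**Other objects:** The detector places the bowl, tin, wood block and gouge within about 5 mm of where they started.

**Checks that failed or disagreed:**
- **First grasp:** It closed on nothing above the crown pad. The images showed the fingertips about 35 mm higher than the reported tool position implied. I corrected for that using the images, and the second grasp held.
- **Wrist side force:** While holding the paddle, the wrist also shows about 4 N sideways, probably friction at the fingertips.
- **Paddle detection:** In the last top picture the detector put the paddle on the valve body, as the arm hides it there. I relied on the scene camera's depth instead.

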